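# Shim the rocking tube mixer

### The job

The tube roller mixer rocks because one of its four feet is too short. Push the black wedge along the bench, thin end first, under that short foot until the mixer stands level and no longer rocks, but no further. Only push the wedge with the fingers, never pick it up; do not shove the mixer out of its place, and leave everything else where it is.

Things in the scene. Friction and masses are not known exactly. Their poses are not given: they have to be found in the camera images.
- mixer: White tube roller mixer, 3.5 kg, loose. Housing 200 (x) x 190 (y) mm, 106 mm high, dark rollers along y on top. Dark ball feet (36 mm diameter) under lugs with steel knobs (52 mm high) at x +-85, y +-115 mm; the foot at (+x, +y) is 5 mm short. Origin: centre of the underside, level with the three good feet: z is vertical when level. At the start it leans 0.037 rad onto the short foot.
- short_foot (a point): Lowest point of the short foot (85, 115, 5 mm in the mixer's frame). Rests on the bench at the start, 5 mm above it when the mixer is level. Pushing the wedge under it takes about 3 to 6 N until the mixer is level; then the resistance rises quickly, and from about 12 N the wedge jams and the whole mixer slides.
- opposite_foot (a point): Lowest point of the foot diagonally opposite (-85, -115, 0 mm in the mixer's frame). It hangs in the air at the start and rests on the bench when the mixer is level.
- wedge: Black hard plastic wedge, 0.09 kg, loose, flat on the bench beside the short foot, thin end towards it. 120 mm long (x), 45 mm wide (y), 1.5 mm thick at the thin end (+x) rising evenly to 17 mm at the thick end (-x). Origin: centre of the underside. Friction holds it under the foot. The foot should bear on the middle of its width, within 16 mm.
- wedge_thick_end (a point): Centre of the upright flat face of the thick end, 8 mm above its underside (-60, 0, 8 mm in the wedge's frame): the place to push, with two fingers side by side so that the wedge does not turn. The mixer is level when this face is about 96 mm from the short foot (measured along the bench), give or take 6 mm.
- wedge_thin_end (a point): Middle of the thin edge, on the bench (60, 0, 0 mm in the wedge's frame).
- rack: Bystander: grey tube rack, 100 x 220 mm, 100 mm high with its capped tubes. Origin: centre of the underside.
- jar: Bystander: small specimen jar, 52 mm diameter, 58 mm high. Origin: centre of the underside.
- label_roll: Bystander: roll of labels lying flat, 64 mm diameter, 30 mm high. Origin: centre of the underside.
- marker: Bystander: marker pen, 130 mm long along x, 16 mm thick. Origin: under its middle.
- scanner: Bystander: black barcode scanner lying on the bench, 175 mm long along x, 66 mm wide, 31 mm high. Origin: on the bench under its handle.
- sanitiser: Bystander: upright bottle, 60 mm diameter, 150 mm high. Origin: centre of the underside.
There are look-alikes about, which are no part of the job. Of the things that look like the wedge, the largest one is meant.

How it is judged (in metres and radians):
At the end, for the whole second after the job is handed in: The mixer stands level (within 0.008 rad, about half a degree) and at rest within 20 mm of where it stood, its weight on the wedge under the short foot; the wedge lies flat on the bench, thin end under the foot, the foot on the wedge's thin half, within 18 mm of the wedge's centre line (angle between mixer's own z axis and vertical below 0.008 rad and contact force between wedge and mixer above 0.3 N and y of short_foot in the frame of wedge between -0.018 and 0.018 m and x of short_foot in the frame of wedge between 0 and 0.055 m and angle between wedge's own z axis and vertical below 0.03 rad and height (world z) of wedge below 0.004 m and distance of mixer from where it was at the start of the episode below 0.02 m and linear speed of each of mixer, wedge below 0.01 m/s); the robot touches nothing.
It fails at once if the wedge is lifted off the bench or tipped up (height (world z) of wedge above 0.01 m or angle between wedge's own z axis and vertical above 0.15 rad).
It fails at once if the mixer is shoved more than 25 mm or tipped up (distance of mixer from where it was at the start of the episode above 0.025 m or angle between mixer's own z axis and vertical above 0.1 rad).
It fails at once if a bystander is moved more than 20 mm (distance of any of rack, jar, label_roll, marker, scanner, sanitiser from where it was at the start of the episode above 0.02 m).
It also fails if it takes over 51 s, if anything falls off the work surface, if the arm or the gripper's body presses on something with over 40 N, if the wrist force passes 120 N, or if a joint passes its speed limit or range.

### The arm

A 6-joint arm with a two-finger parallel gripper is mounted at the origin on the work surface. World frame = base frame: x ahead of the robot, y to its left, z up, the work surface at z = 0. Lengths are in m, angles in degrees, forces in N, time in s.
With the tool pointing down it reaches from about 0.325 to 0.85 m from the base axis. Payload 15.5 kg.
Tool frame: the origin (TCP) lies at the very end of the fingers, on their centre line; the grasp point (between the pads) lies arm.grip_depth behind it (arm.grip_depth is the distance from the TCP to the grasp point, in m); z points along the fingers, y is the direction in which the jaws open and shut (so a half turn about z gives the same grasp; the last joint's range is limited). The gripper opens to 91 mm and grips with 3 to 60 N. Pads are 32 mm wide; open, the fingers measure 118 mm over their backs; the gripper's body (76 mm by 178 mm) begins 60 mm behind the grasp point.
Start: joints at [-80.128, 28.281, 77.091, -0, 74.628, -5.472], TCP at [0.165, -0.603, 0.214] pointing down, gripper open.
Joint ranges: [-166.48, 166.48], [-47.26, 123.95], [12.59, 153.08], [-70.14, 250.14], [6.76, 159.57], [-176.63, 176.63]. Speed limits (degrees/s): [108.29, 108.29, 147.25, 172.46, 172.46, 172.46].

### API

Orientations are given as a 3x3 rotation matrix whose columns are the frame's x, y, z axes.
In Python, from rig import arm gives the robot as it stands. Calls block until the motion is done:
- arm.move_to(position, orientation): joint-space move of the TCP to a pose.
- arm.move_l(position, orientation=None, feed=0.15): straight line of the TCP; orientation=None keeps the orientation; feed is the mean speed in m/s.
- arm.move_joints(angles): joint-space move.
- arm.grip(opening): finger opening in m; the grip force is fixed at half the most; returns when the fingers have stopped.
- arm.sleep(seconds).
- arm.solve_ik(position, orientation): joint angles nearest the present ones, or None.
- arm.snapshot(name): name is "scene" or "top"; returns the picture (480x640x3 uint8, red, green, blue); there is no depth.
- arm.get_calibration(name): a dict with "intrinsics" (3x3 intrinsics, pixels), "cam_to_world" (4x4, takes a point from camera to world coordinates). Camera axes: x right, y down, z forward; pixel columns grow to the right and rows downward; lengths in m; the calibration is good to about 2 mm. A picture is of the moment at which its call begins. get_calibration takes no time and is no camera call.
A pose or a line that the arm cannot do raises arm.Unreachable and nothing moves.
- arm.sign_off(): hands the job in, once; it reports no verdict.
Readings, each from a call of its own:
- arm.current_t(): time.
- arm.current_joint_positions(): joint angles.
- arm.current_dq(): joint speeds.
- arm.current_tau(): joint torques, N m.
- arm.current_ee_pos(): TCP position.
- arm.current_tool_rot(): TCP orientation.
- arm.current_force(): force on the tool from outside, world axes, zero at the start.
- arm.current_torque(): the same for the moment, N m.
- arm.current_width(): finger opening in m.
Only numpy, scipy, OpenCV 4.12 (cv2) and the standard library are available. Lean on these libraries where they do the work, as an engineer would, in place of code of your own. Each camera call takes 0.05 s, during which the arm holds its last target. There are 200 camera calls.

## Working session

There is one attempt and no reset: what is moved stays moved. The work goes in short steps, each a Python script; the robot and the scene stay as the last script left them, time stands still between calls to the robot, and variables do not carry over. Pictures are saved under pics/ and viewed, about 8 in all and at most 12, crops included, and the job is handed in when it is done.

```bash
mkdir -p pics; python3 - <<'E'
from rig import arm
import cv2
for n in("scene","top"):
    cv2.imwrite(f"pics/{n}0.png",arm.snapshot(n)[:,:,::-1])
    c=arm.get_calibration(n);print(n,c["intrinsics"],c["cam_to_world"])
print(arm.grip_depth,arm.current_t(),arm.current_tool_rot())
E
```

```text
scene [[565.10990098   0.         317.86205836]
 [  0.         565.10990098 239.63102004]
 [  0.           0.           1.        ]] [[ 0.75359071  0.42592958 -0.50068457  1.21323982]
 [ 0.65732214 -0.48207476  0.57925084 -0.83409896]
 [ 0.00535267 -0.7656291  -0.64326     0.89643336]
 [ 0.          0.          0.          1.        ]]
top [[569.54649399   0.         305.93092043]
 [  0.         569.54649399 241.20999888]
 [  0.           0.           1.        ]] [[ 0.02143352 -0.99718252  0.07188623  0.48212033]
 [-0.99942223 -0.0232677  -0.02477529 -0.04500362]
 [ 0.02637812 -0.07131368 -0.99710509  1.22939904]
 [ 0.          0.          0.          1.        ]]
0.0188 0.1 [[ 9.64350980e-01  2.64626437e-01 -1.92614449e-04]
 [ 2.64626490e-01 -9.64350406e-01  1.05649545e-03]
 [ 9.38288052e-05 -1.06980331e-03 -9.99999423e-01]]
```

View pics/top0.png

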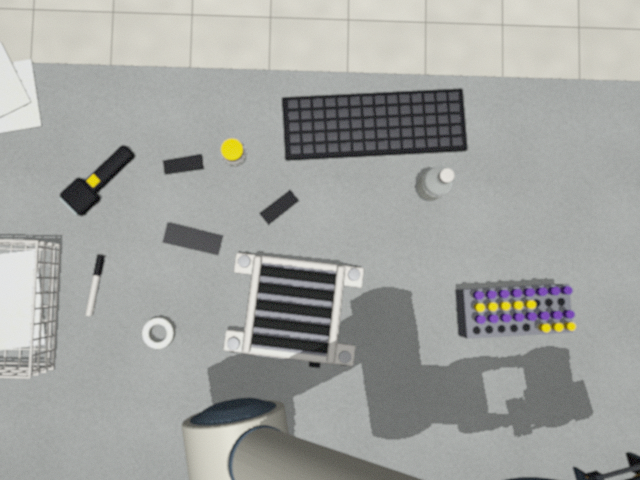

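View pics/scene0.png

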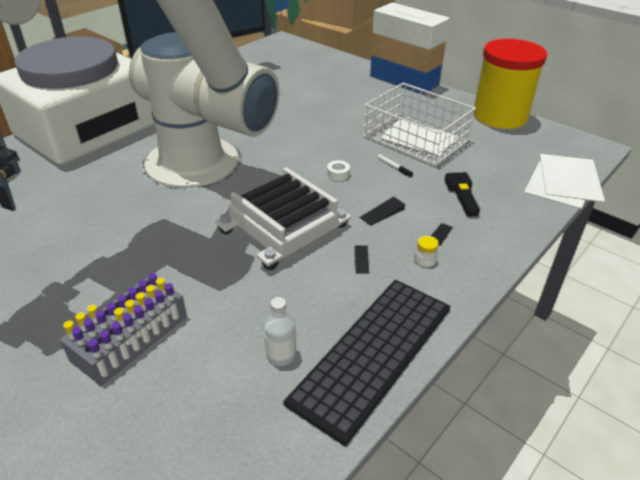

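Wedge candidates in the top view are (193,238), (183,164) and (279,206). The one at (193,238) is the largest and points at the mixer foot near (244,262), so it fits. I'll confirm it in an enlarged crop.

```bash
python3 - <<'E'
import cv2,numpy as np
a=cv2.imread("pics/top0.png")[195:365,150:370]
b=cv2.imread("pics/scene0.png")[185:275,325:455]
A=cv2.resize(a,None,fx=3.6,fy=3.6,interpolation=3)[:,:790];B=cv2.resize(b,None,fx=6,fy=6,interpolation=3)
cv2.imwrite("pics/c1.png",cv2.resize(a,None,fx=3.5,fy=3.5,interpolation=3));cv2.imwrite("pics/c2.png",B)
E
```

```text
(no output)
```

View pics/c1.png

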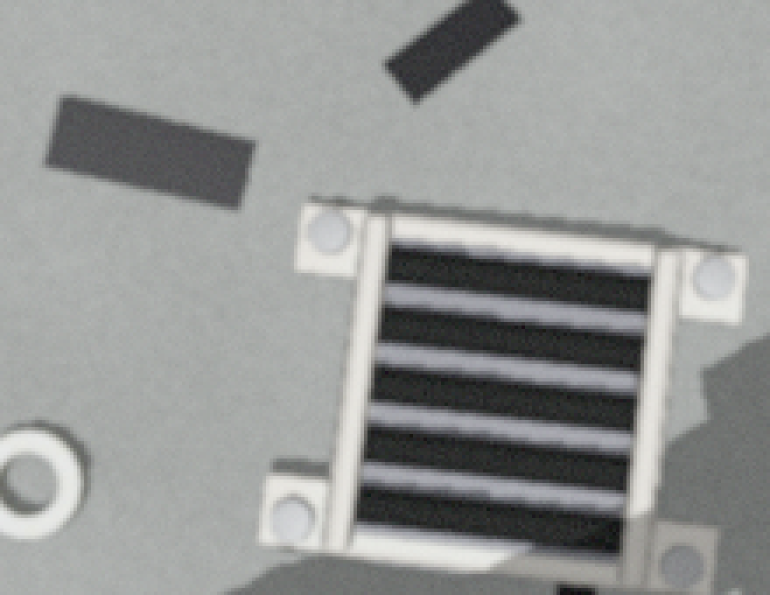

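View pics/c2.png

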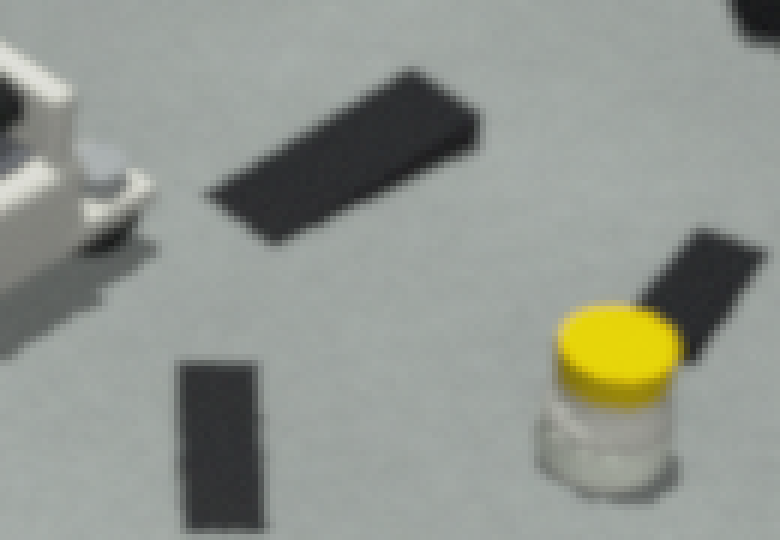

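The crops confirm it: a large tapered wedge, thin edge towards the mixer, while the other two are thin and smaller. In c1, the wedge corners are thick (63,95),(46,165) and thin (256,142),(240,210). The knobs are (330,232) for the short foot, then (714,277), (293,517) and (682,564).

```bash
cat > h.py <<'E'
from rig import arm
import numpy as np,cv2
def px2w(n,uv,z):
    c=arm.get_calibration(n);K=c["intrinsics"];T=np.array(c["cam_to_world"])
    d=T[:3,:3]@np.linalg.solve(K,[uv[0],uv[1],1]);o=T[:3,3]
    return o+d*(z-o[2])/d[2]
E
python3 - <<'E'
from h import *
np.set_printoptions(precision=4,suppress=True)
f=lambda u,v:(150+(u+.5)/3.5-.5,195+(v+.5)/3.5-.5)
g=lambda u,v:(325+(u+.5)/6-.5,185+(v+.5)/6-.5)
W=[px2w("top",f(*p),z) for p,z in[((63,95),.017),((46,165),.017),((256,142),.0015),((240,210),.0015)]]
for w in W:print(w)
print("scene:",[px2w("scene",g(*p),z)[:2] for p,z in[((480,115),.017),((412,70),.017),((275,243),.0015),((207,193),.0015)]])
tk=(W[0]+W[1])/2;tn=(W[2]+W[3])/2
print("thick",tk,"thin",tn,np.linalg.norm(tn-tk),"ang",np.degrees(np.arctan2(*(tn-tk)[1::-1])))
k=[px2w("top",f(*p),z) for p,z in[((330,232),.047),((714,277),.052),((293,517),.052),((682,564),.057)]]
print(np.array(k))
# level-plane fit: model feet
M=np.array([[85,115],[85,-115],[-85,115],[-85,-115]])/1000.
P=np.array(k)[:,:2];c=P.mean(0);U,S,V=np.linalg.svd(M.T@(P-c));R=V.T@U.T
print("centre",c,"yaw",np.degrees(np.arctan2(R[1,0],R[0,0])),"res",(M@R.T+c-P).ravel()*1000,"short",M[0]@R.T+c)
print("scene knob",px2w("scene",g(103,163),.047),"foot bottom",px2w("scene",g(108,246),0.003))
E
```

```text
[0.6041 0.2198 0.017 ]
[0.5612 0.2284 0.017 ]
[0.5794 0.104  0.0015]
[0.5373 0.1125 0.0015]
scene: [array([0.603 , 0.2185]), array([0.5612, 0.2264]), array([0.579 , 0.1036]), array([0.5361, 0.1118])]
thick [0.5826 0.2241 0.017 ] thin [0.5584 0.1082 0.0015] 0.11943616252300746 ang -101.83322277420316
[[ 0.5234  0.0532  0.047 ]
 [ 0.5017 -0.1744  0.052 ]
 [ 0.3567  0.0694  0.052 ]
 [ 0.3343 -0.1578  0.057 ]]
centre [ 0.4291 -0.0524] yaw -5.563131098774113 res [ 1.3614  0.6414  0.7614 -0.6715 -1.083   0.8754 -1.0398 -0.8453] short [0.5248 0.0538]
scene knob [0.5258 0.0512 0.047 ] foot bottom [0.5284 0.0536 0.003 ]
```

The foot lies about 22 mm off the wedge's centre line, towards -x. First I'll push the wedge sideways, with two fingers spread along its side about the centre of mass, then check.

```bash
cat >> h.py <<'E'
def rot(y):  # tool down, jaws along y; pick the half turn with smaller joint-6 motion
    y=np.array([y[0],y[1],0.])/np.hypot(*y[:2]);z=np.array([0,0,-1.])
    return np.column_stack([np.cross(y,z),y,z])
def go(p,y):
    best=None
    for s in(1,-1):
        R=rot(s*np.array(y));q=arm.solve_ik(p,R)
        if q is not None:
            c=np.abs(np.array(q)-arm.current_joint_positions()).max()
            if best is None or c<best[0]:best=(c,R)
    arm.move_to(p,best[1]);return best
E
python3 - <<'E'
from h import *
np.set_printoptions(precision=4,suppress=True)
th=np.radians(-101.8);d=np.array([np.cos(th),np.sin(th)]);n=np.array([-d[1],d[0]])
com=np.array([.582,.2236])+.043*d
P=lambda k,z:np.r_[com+k*n,z]
arm.grip(.05)
print(go(P(.0535,.2),d)[0]);print(arm.current_t())
arm.move_l(P(.0535,.004),feed=.1);print(arm.current_force())
arm.move_l(P(.0167,.004),feed=.03);print(arm.current_ee_pos(),arm.current_force())
arm.move_l(P(.035,.004),feed=.06)
arm.move_l(P(.035,.13),feed=.15)
im=arm.snapshot("top");cv2.imwrite("pics/top1.png",im[:,:,::-1]);im2=arm.snapshot("scene")
a=cv2.resize(im[195:295,150:270,::-1],None,fx=5,fy=5,interpolation=3)
b=cv2.resize(im2[185:275,325:455,::-1],None,fx=6,fy=6,interpolation=3)
cv2.imwrite("pics/d1.png",a);cv2.imwrite("pics/d2.png",b);print(arm.current_t())
E
```

```text
90.1051410680119
4.025
[-0.1626  0.6805  0.653 ]
[0.5897 0.1781 0.004 ] [-0.2663 -0.4684  1.0119]
9.0583
```

View pics/d2.png

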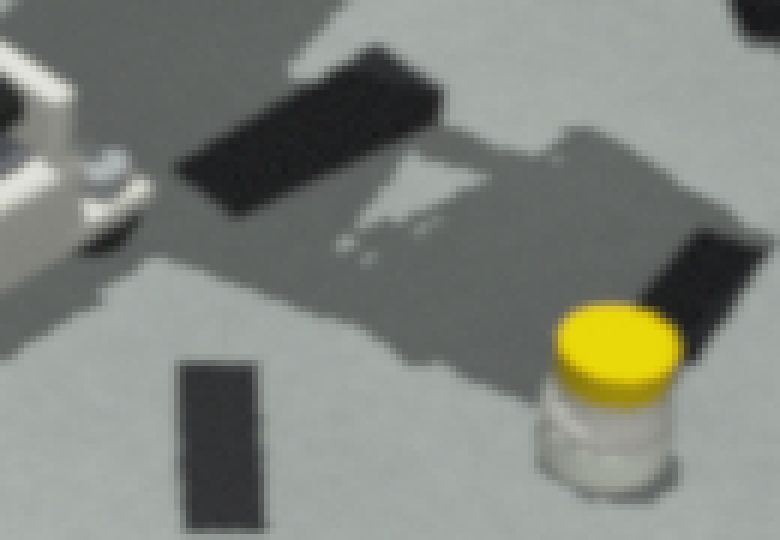

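View pics/d1.png

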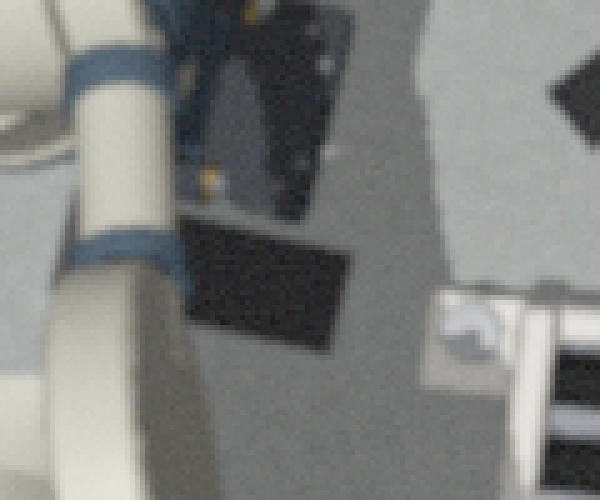

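In the scene crop (d2), the wedge now has thick corners (443,92),(378,45) and thin corners (238,214),(177,168). In the top crop (d1), the thin corners are (350,252),(328,352). The foot has not moved.

```bash
python3 - <<'E'
from h import *
np.set_printoptions(precision=4,suppress=True)
f=lambda u,v:(150+(u+.5)/5-.5,195+(v+.5)/5-.5)
g=lambda u,v:(325+(u+.5)/6-.5,185+(v+.5)/6-.5)
W=np.array([px2w("scene",g(*p),z)[:2] for p,z in[((443,92),.017),((378,45),.017),((238,214),.0015),((177,168),.0015)]])
print(W);print("top thin",px2w("top",f(350,252),.0015),px2w("top",f(328,352),.0015))
tk=W[:2].mean(0);tn=W[2:].mean(0);d=(tn-tk)/np.linalg.norm(tn-tk);n=np.array([-d[1],d[0]])
foot=np.array([.5245,.0535]);print("tk",tk,"tn",tn,np.degrees(np.arctan2(d[1],d[0])),"foot along,lat",(foot-tk)@d,(foot-tk)@n)
E
```

```text
[[0.581  0.2218]
 [0.5386 0.232 ]
 [0.5551 0.109 ]
 [0.5154 0.1172]]
top thin [0.5581 0.1102 0.0015] [0.5149 0.1182 0.0015]
tk [0.5598 0.2269] tn [0.5352 0.1131] -102.18726545091981 foot along,lat 0.17696120543111413 0.0020921011060205993
```

The lateral offset is now about 2 mm, which is fine. Next I'll push the thick end along the wedge axis with the fingers nearly closed, logging force.

```bash
cat > push.py <<'E'
from h import *
np.set_printoptions(precision=4,suppress=True)
th=np.radians(-102.1);d=np.array([np.cos(th),np.sin(th)]);n=np.array([-d[1],d[0]])
foot=np.array([.5245,.0535])
tk=np.array([.5605,.2272]);D0=(foot-tk)@d
P=lambda dist,z=.006,lat=0.:np.r_[tk+(D0-dist-.016)*d+lat*n,z]  # nominal face-to-foot distance
def F(k=6):
    f=[]
    for _ in range(k):
        f.append(np.array(arm.current_force())[:2]@d);arm.sleep(.02)
    return np.mean(f)
E
python3 - <<'E'
from push import *
arm.grip(.012);print(D0,arm.current_width())
print(go(P(D0+.015,.1),n)[0])
arm.move_l(P(D0+.015),feed=.1);arm.sleep(.2);print("base",F())
arm.move_l(P(D0-.01),feed=.03);print(F())
for x in(.15,.135,.125,.115,.11,.105,.102):
    arm.move_l(P(x),feed=.03);print(x,F(),np.array(arm.current_ee_pos())-P(x),arm.current_t())
im=arm.snapshot("scene");t=arm.snapshot("top");cv2.imwrite("pics/top2.png",t[:,:,::-1])
cv2.imwrite("pics/scene2.png",im[:,:,::-1])
cv2.imwrite("pics/e.png",cv2.resize(im[165:275,210:400,::-1],None,fx=4,fy=4,interpolation=3))
E
```

```text
0.1773872164895075 0.011911707753815573
81.36903270550079
base 0.0470821863898363
-0.13321398293616452
0.15 0.07495651115190993 [ 0.0001  0.0001 -0.    ] 14.4333
0.135 0.05504784714114519 [0.0001 0.0001 0.    ] 15.1833
0.125 0.2171427723258269 [-0.0001 -0.0001 -0.    ] 15.7667
0.115 -0.08021103927591082 [-0.0002 -0.0001 -0.0001] 16.35
0.11 -0.3163205638704993 [-0.0001 -0.0002 -0.    ] 16.7667
0.105 -0.0725000277753487 [-0.0001 -0.0002 -0.    ] 17.1833
0.102 -0.5126689508104031 [-0.0001 -0.0001 -0.    ] 17.5333
```

View pics/e.png

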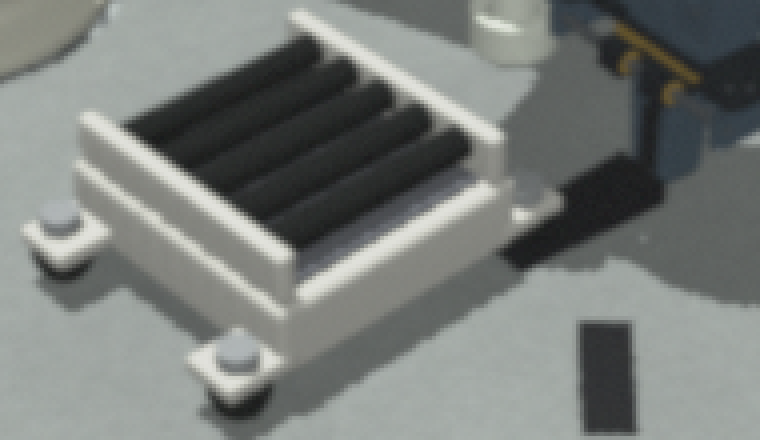

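The wedge thin end is under the short foot (knob at about (528,185) in the crop) and the mixer looks unshifted. The forces at rest are small, so I'll measure tilt from the image. I'll track mixer features against the first picture and fit the rigid motion.

```bash
cat > tilt.py <<'E'
from push import *
from scipy.optimize import least_squares
from scipy.spatial.transform import Rotation as Ro
g0=cv2.imread("pics/scene0.png",0)
c=arm.get_calibration("scene");K=c["intrinsics"];T=np.linalg.inv(c["cam_to_world"])
proj=lambda X:(lambda q:q[:,:2]/q[:,2:])((X@T[:3,:3].T+T[:3,3])@K.T)
p0=np.array([[225,219],[269.5,252],[342,211],[231,195],[283,229],[335,200],[284,169],[235,229],[282,238],[219,222],[258,255]],np.float32)
zz=[.054,.052,.047,.108,.108,.103,.108,.06,.055,.044,.042]
X0=np.array([px2w("scene",p,z) for p,z in zip(p0,zz)])
cen=np.array([.4285,-.053,0]);yaw=np.radians(-5.56)
v=np.array([85,-115.,0]);ax=Ro.from_euler("z",yaw).apply(v/np.linalg.norm(v))
s=np.sign(np.cross(ax,foot.tolist()+[0]-cen)[2]) # + rotation raises short foot
def tilt(img):
    g1=cv2.cvtColor(img,cv2.COLOR_RGB2GRAY)
    p1,st,_=cv2.calcOpticalFlowPyrLK(g0,g1,p0.reshape(-1,1,2),None,winSize=(13,13),maxLevel=1)
    fl=(p1-p0.reshape(-1,1,2))[:,0]
    base=proj(X0)
    def r(q):
        X=(Ro.from_rotvec(ax*s*q[0])*Ro.from_euler("z",q[3])).apply(X0-cen)+cen+[q[1],q[2],0]
        return ((proj(X)-base)-fl).ravel()
    o=least_squares(r,[0,0,0,0],x_scale=[.01,.003,.003,.01],loss="soft_l1",f_scale=.3)
    sd=np.sqrt(np.linalg.inv(o.jac.T@o.jac)[0,0])*np.std(o.fun)
    return o.x,sd,np.abs(r(o.x)).reshape(-1,2).max(1)
E
python3 - <<'E'
from tilt import *
np.set_printoptions(precision=4,suppress=True)
for i in (arm.snapshot("scene"),cv2.imread("pics/scene2.png")[:,:,::-1].copy()):
    for r in tilt(i):print(r)
E
```

```text
[ 0.1888  0.0267  0.0221 -0.2261]
1.5664683003667943
[ 2.2759  1.6341 86.4262 42.4439  5.1192  4.6439 16.8118  7.5159  2.3746
  6.1419  1.0557]
[ 0.1885  0.0267  0.0221 -0.2259]
1.5593648760031489
[ 2.2536  1.6202 86.4552 42.4198  5.1146  4.6531 16.8104  7.5     2.3666
  6.1528  1.0521]
```

Optical flow fails because of the shadow changes. I'll switch to illumination-invariant patch matching with ECC.

```bash
python3 - <<'E'
s=open("tilt.py").read()
a=s.index("    p1,st");b=s.index("    base=proj")
s=s[:a]+'''    fl=[];ok=[]
    for x,y in p0.astype(int):
        h=9;A=g0[y-h:y+h+1,x-h:x+h+1];M=np.float32([[1,0,x-h],[0,1,y-h]])
        try:cc,M=cv2.findTransformECC(A,g1,M,cv2.MOTION_TRANSLATION,(3,200,1e-5),None,3)
        except cv2.error:cc=0
        f=[M[0,2]-x+h,M[1,2]-y+h];fl.append(f);ok.append(cc>.8 and np.hypot(*f)<8)
    fl=np.array(fl);ok=np.array(ok)
'''+s[b:]
s=s.replace("-fl).ravel()","-fl)[ok].ravel()").replace(".max(1)\n",".max(1),np.c_[fl,ok]\n")
open("tilt.py","w").write(s)
E
python3 - <<'E'
from tilt import *
np.set_printoptions(precision=4,suppress=True)
print(s,ax)
for r in tilt(cv2.imread("pics/scene2.png")[:,:,::-1].copy()):print(r)
E
```

```text
1.0 [ 0.5137 -0.858   0.    ]
[ 0.0434  0.0019  0.0015 -0.0111]
0.04387437738813738
[0.08   0.3949 3.0807 1.1603 0.6017 0.7546 0.026 ]
[[ -0.1594   1.0598   0.    ]
 [ -0.5336  -0.0475   1.    ]
 [  0.       0.       0.    ]
 [-11.2732 -11.2809   0.    ]
 [ -1.2759  -0.2848   1.    ]
 [ -3.982   -2.5423   1.    ]
 [ -0.0753   1.3534   1.    ]
 [ -0.0973   0.4025   1.    ]
 [ -1.2169  -0.2492   1.    ]
 [  0.8459   1.6474   0.    ]
 [ -0.3341   0.1652   1.    ]]
```

```bash
python3 - <<'E'
from tilt import *
np.set_printoptions(precision=2,suppress=True)
X=Ro.from_rotvec(ax*s*.037).apply(X0-cen)+cen
fl=tilt(cv2.imread("pics/scene2.png")[:,:,::-1].copy())[3]
print(np.c_[p0,proj(X)-p0,fl])
a=cv2.imread("pics/scene0.png")[165:275,210:360];b=cv2.imread("pics/scene2.png")[165:275,210:360]
cv2.imwrite("pics/cmp.png",cv2.resize(np.hstack([a,b]),None,fx=2.66,fy=2.66*1.8,interpolation=3))
E
```

```text
[[225.   219.    -0.55   1.55  -0.16   1.06   0.  ]
 [269.5  252.    -0.82  -0.08  -0.53  -0.05   1.  ]
 [342.   211.    -0.66  -1.7    0.     0.     0.  ]
 [231.   195.    -1.39   1.4  -11.27 -11.28   0.  ]
 [283.   229.    -1.78  -0.54  -1.28  -0.28   1.  ]
 [335.   200.    -1.57  -1.71  -3.98  -2.54   1.  ]
 [284.   169.    -1.51   0.16  -0.08   1.35   1.  ]
 [235.   229.    -0.74   1.11  -0.1    0.4    1.  ]
 [282.   238.    -0.87  -0.29  -1.22  -0.25   1.  ]
 [219.   222.    -0.35   1.74   0.85   1.65   0.  ]
 [258.   255.    -0.63   0.26  -0.33   0.17   1.  ]]
```

View pics/cmp.png

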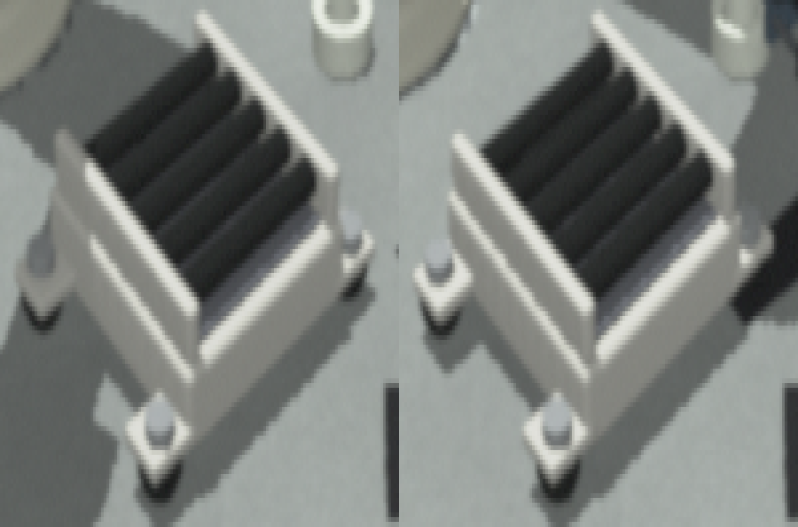

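About 70% of the levelling is done, going by the shadow-free points: (269,252) moved 0.53 of 0.82 px and (283,229) moved 1.28 of 1.78 px. I'll continue in 2 mm steps, tracking motion against the last frame (now with nearly the same shadows) and watching force.

```bash
cat > step.py <<'E'
from tilt import *
import tilt as tl,sys
tl.g0=cv2.imread("pics/scene2.png",0)
tl.p0=np.array([[225,219],[269.5,252],[231,195],[283,229],[284,169],[235,229],[282,238],[219,222],[258,255],[297,216]],np.float32)
tl.X0=np.array([px2w("scene",p,z) for p,z in zip(tl.p0,[.054,.052,.108,.108,.108,.06,.055,.044,.042,.085])])
np.set_printoptions(precision=4,suppress=True)
def look():
    x,sd,r,fl=tilt(arm.snapshot("scene"));return x,round(sd,4),int(fl[:,2].sum())
if __name__=="__main__":
    print(look())
    for x in map(float,sys.argv[1:]):
        arm.move_l(P(x),feed=.02);f=np.array(arm.current_force())[:2]@d
        print(x,"F",round(f,2),round(F(4),2),*look(),arm.current_t())
        if f<-9:break
E
python3 step.py .100 .098 .096 .094
```

```text
(array([-0.0008, -0.0002, -0.0001,  0.0005]), np.float64(0.0008), 10)
0.1 F -1.99 -1.58 [-0.     -0.0003 -0.0002  0.0008] 0.002 10 18.1
0.098 F -2.06 -1.95 [ 0.0016 -0.0003 -0.0002  0.0001] 0.0085 10 18.4667
0.096 F -3.87 -3.74 [ 0.0029 -0.0004 -0.0002 -0.    ] 0.0102 10 18.8333
0.094 F -5.98 -6.03 [ 0.0037 -0.0004 -0.0001 -0.0004] 0.0116 10 19.2
```

```bash
python3 step.py .0925 .091 .0895
```

```text
(array([ 0.0039, -0.0004, -0.0001, -0.0003]), np.float64(0.0113), 10)
0.0925 F -8.57 -8.58 [ 0.0064 -0.0005  0.0004  0.0007] 0.0128 10 19.6167
0.091 F -11.18 -10.7 [ 0.0063 -0.0006  0.0002  0.0004] 0.012 10 19.9833
```

The force rose quickly to about 11 N and the tilt stopped changing at about 0.0925, so the mixer is level. I'll stop there, retract and check.

```bash
python3 - <<'E'
from step import *
arm.move_l(P(.115),feed=.04);print(F(4));arm.move_l(P(.125,.12),feed=.12)
for _ in range(3):print(look())
arm.move_l(P(.22,.22),feed=.2);arm.sleep(.3);print(look())
tl.g0=cv2.imread("pics/scene0.png",0)
im=arm.snapshot("scene");t=arm.snapshot("top")
fl=tilt(im)[3];X=Ro.from_rotvec(ax*s*.037).apply(tl.X0-cen)+cen
np.set_printoptions(precision=2,suppress=True);print(np.c_[tl.p0,proj(X)-tl.p0,fl])
cv2.imwrite("pics/scene3.png",im[:,:,::-1]);cv2.imwrite("pics/top3.png",t[:,:,::-1])
a=cv2.resize(im[165:275,210:410,::-1],None,fx=4,fy=4,interpolation=3)
cv2.imwrite("pics/f.png",a);print(arm.current_t())
E
```

```text
-0.23827368405808644
(array([ 0.0065, -0.0008,  0.0003,  0.0018]), np.float64(0.0125), 10)
(array([ 0.0065, -0.0008,  0.0003,  0.0019]), np.float64(0.0126), 10)
(array([ 0.0062, -0.0008,  0.0003,  0.0022]), np.float64(0.0124), 10)
(array([ 0.0067, -0.0008,  0.0004,  0.0015]), np.float64(0.0124), 10)
[[225.   219.    -0.55   1.55  -0.28   1.27   0.  ]
 [269.5  252.    -0.82  -0.08  -0.72  -0.12   1.  ]
 [231.   195.    -1.39   1.4   -7.83 -12.14   0.  ]
 [283.   229.    -1.78  -0.54  -1.64  -0.39   1.  ]
 [284.   169.    -1.51   0.16  -0.5    0.55   1.  ]
 [235.   229.    -0.74   1.11  -0.16   0.53   1.  ]
 [282.   238.    -0.87  -0.29  -1.47  -0.42   1.  ]
 [219.   222.    -0.35   1.74   0.82   1.9    0.  ]
 [258.   255.    -0.63   0.26  -0.53   0.1    1.  ]
 [297.   216.    -1.34  -0.66   0.13  -1.6    1.  ]]
23.3417
```

View pics/f.png

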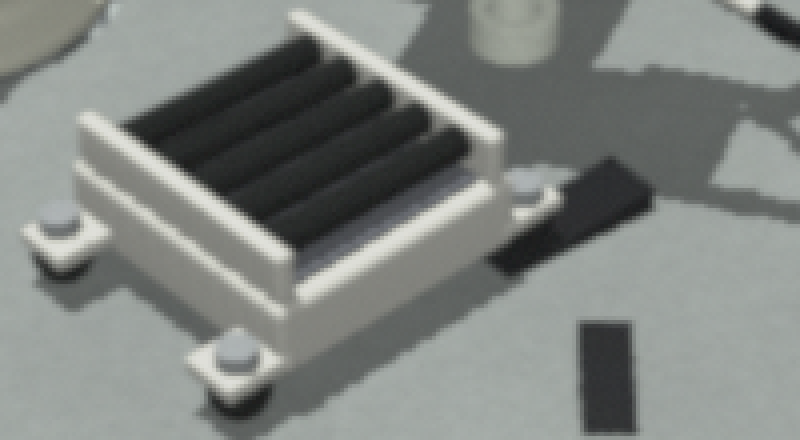

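The wedge lies flat with its thin end under the foot, and the gripper is clear. Crop corners are thick (655,195),(612,155) and thin (515,277),(487,260). The clean points show about 90% of 0.037 rad, so roughly 0.003 rad remains, which is within tolerance. Last, a lateral and distance check.

```bash
python3 - <<'E'
from push import *
g=lambda u,v:(210+(u+.5)/4-.5,165+(v+.5)/4-.5)
W=np.array([px2w("scene",g(*p),z)[:2] for p,z in[((655,192),.017),((613,156),.017),((515,277),.001)]])
tk=W[:2].mean(0);w=W[0]-W[1];dd=np.array([w[1],-w[0]])/np.linalg.norm(w)
e=W[2]-W[0];e/=np.linalg.norm(e)
print(W,tk,"yaw",np.degrees(np.arctan2(e[1],e[0])))
nn=np.array([-e[1],e[0]]);print("dist,lat",(foot-tk)@e,(foot-tk)@nn)
t=cv2.imread("pics/top3.png")[200:320,150:290];cv2.imwrite("pics/t3.png",cv2.resize(t,None,fx=5,fy=5,interpolation=3))
E
```

```text
[[0.5647 0.1334]
 [0.5207 0.1464]
 [0.5399 0.0229]] [0.5427 0.1399] yaw -102.62089240527601
dist,lat 0.08830290859688233 0.0011198729051769244
```

View pics/t3.png

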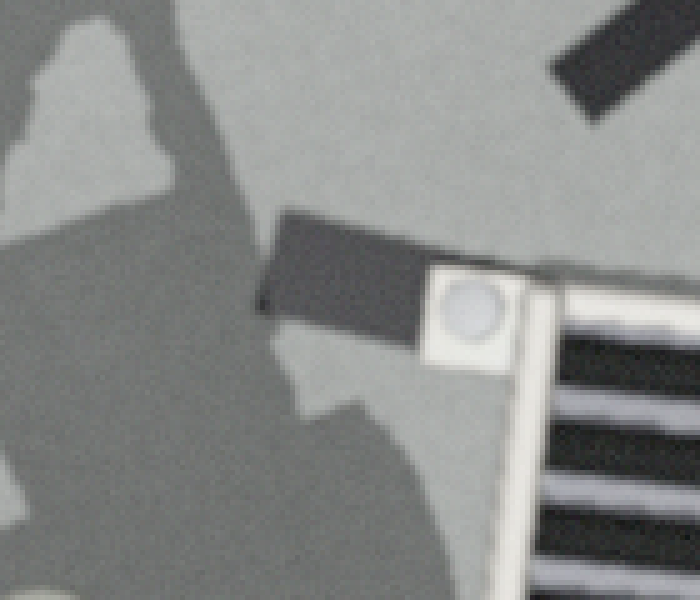

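The top view shows the foot knob (472,308) on the wedge's centre line, with the wedge straight and flat. Handing in.

```bash
python3 -c "
from rig import arm
arm.sign_off();print(arm.current_t())"
```

```text
the job is handed in; nothing more can be done
the job is handed in; nothing more can be done
```

I pushed the wedge under the short foot and handed the job in at about 23 s of the 51 s allowed. The mixer should be level, though how level is an image estimate, and `sign_off` gave no verdict.

**What I did:** I first moved the wedge about 22 mm sideways with two fingers to line it up with the short foot. Then I pushed its thick end straight in until the force rose quickly, to about 11 N, and backed off.

**Last checks:**
- **Level:** tracked points on the mixer suggest roughly 90% of the 0.037 rad lean is gone, leaving about 0.003–0.004 rad against the 0.008 limit. The tilt also stopped changing over the last step, and nothing moved once the gripper let go.
- **Wedge position:** the foot is about 1 mm off the wedge's centre line, well on the thin half, and the wedge lies flat.
- **Mixer and bystanders:** the mixer moved about 1 mm during the final push. No bystander in my last pictures looked displaced; I did not measure them.

**What disagreed:**
- **Distance:** the thick end sits 88–91 mm from the foot by my estimate, nearer than the nominal 96 ± 6 mm. That foot position is only good to a few mm, so I trusted the force rise and the tilt stopping.
- **Tilt tracking:** moving shadows made it noisy, and some points gave wild readings. My tilt estimate relies on the few points that tracked cleanly.

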